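# Clear the spray board and present the green-masked panel for spraying

### The arm

A 7-joint arm with a two-finger parallel gripper is mounted at the origin on the work surface. World frame = base frame: x ahead of the robot, y to its left, z up, the work surface at z = 0. Lengths are in m, angles in rad, forces in N, time in s.
With the tool pointing down it reaches from about 0.375 to 0.925 m from the base axis. Payload 3.1 kg.
Tool frame: the origin (TCP) lies midway between the tips of the shut fingers; the grasp point (between the pads) lies 19 mm behind it; z points along the fingers, y is the line along which they close (so a half turn about z gives the same grasp; the last joint's range is limited). The gripper opens to 85 mm and grips with 20 to 120 N. Pads are 22 mm wide; open, the fingers measure 114 mm over their backs; the gripper's body (76 mm by 85 mm) begins 54 mm behind the grasp point. The pads swing forward as they close: fully open they stand 13 mm farther back than shut.
Start: joints at [-1.376, 0.383, 0.044, 1.598, -0.018, 1.161, -0.05], TCP at [0.188, 0.622, 0.231] pointing down, gripper open.
Joint ranges: [-2.61, 2.61], [-0.41, 2.15], [-1.48, 1.57], [0, 2.5], [-1.57, 4.71], [0.05, 1.97], [-2.85, 2.85]. Speed limits (rad/s): [2.79, 2.79, 3.14, 3.14, 3.14, 3.14, 3.14].

### API

Orientations are given as a rotation vector (axis times angle).
In Python, from workcell import telemetry, viewer, ticket gives the robot as it stands.
- The arm moves only by the tool drive_tool, never from a script. Its arguments are lists of equal length, an entry for each row: "slide": the shift along the tool's x, y, z in cm, a list of three; "delta_rot": the turn, a rotation vector about the tool's x, y, z in rad, a list of three; "grip": the opening, from 0 (shut) to 1 (fully open). A call has 1 to 20 rows; each row shifts and turns the commanded pose from where the row before left it, along the tool's axes as they then stand; what a row does not reach is not made up. A row lasts 1/8 s, in which the tool goes at most 62.5 mm and 10.7 degrees, less where a joint would pass 70% of its speed; a pose out of reach is approached as far as the arm can. A call with a gripper value outside its range is refused whole. The fingers move at their own pace and stop on an object; the grip force is fixed at half the most. Time passes only in rows, so rows that do not move let the fingers close. It gives the time, the measured TCP pose, the force, the opening and the grip force at its end, in the units of the state.
- telemetry.get_obs(): the state, without advancing time (a new reading comes with each control period).
- viewer.camera(name): name is "scene" or "side" or "wrist"; returns a dict with "pixels" (384x512x3 uint8, red, green, blue), "range_z" (384x512 float32, m along the optical axis (not along the pixel's ray), 0 where there is no reading), "camera_matrix" (3x3 intrinsics, pixels), "R" (3x3) and "t" (3): a world point X has camera coordinates R X + t. Camera axes: x right, y down, z forward; pixel columns grow to the right and rows downward; lengths in m; the calibration is good to about 2 mm. A picture is of the moment at which its call begins.
- ticket.sign_off(): hands the job in; it is judged then, once.
The state is a dict: "clock": time; "joint_positions": joint angles; "joint_vel": joint speeds; "effort": joint torques, N m; "tcp_pos": TCP position; "ee_rot": TCP orientation; "ft_force": force on the tool from outside, world axes, zero at the start; "moment": the same for the moment, N m; "gripper_width": finger opening in m; "gripper_force": force on a finger pad.
Only numpy, scipy, OpenCV 4.12 (cv2) and the standard library are available. Lean on these libraries where they do the work, as an engineer would, in place of code of your own. Each camera call takes 0.05 s, during which the arm holds its last target. There are 200 camera calls.

### The job

First clear the two wooden offcuts off the white spray board and drop them into the blue bin. Then draw the panel with the green masking tape up out of its wooden stand, bring it over the middle of the spray board and tip it so that its taped face looks up at a slant of about 45 degrees, at least 10 cm clear of the board. Finish holding it still like that in the gripper, and leave the red-taped panel, the two cans and the roll of tape where they are.

Things in the scene. Friction and masses are not known exactly. Their poses are not given: they have to be found in the camera images.
- spray_board: White flat board fixed on the bench, 220 (x) x 260 (y) x 6 mm thick, a thin green line along both long edges. Origin at the centre of its underside, on the bench.
- bin: Blue open-topped bin, fixed, 180 x 180 x 90 mm high outside, walls and floor 5 mm. Origin at the centre of its underside, on the bench.
- offcut_a: Pale wooden offcut lying on the spray board, a block 50 (its x) x 30 (its y) x 26 mm high (its z). Origin at the centre of its underside. About 30 g.
- offcut_b: Dark wooden offcut lying on the spray board, a block 40 (its x) x 26 (its y) x 30 mm high (its z). Origin at the centre of its underside. About 30 g.
- panel_green: Aluminium panel with green tape on one face and on its top edge, upright in the slot of a stand. 8 mm thick (x); 120 mm wide (y) up to 80 mm height, 70 mm wide above; 120 mm high (z). Origin: middle of its bottom edge, 15 mm above the bench in the slot. +x points out of the taped face, at the start level and away from the robot. About 160 g. Grip its upper part across the thickness.
- panel_green_mid (a point): Middle of the green-taped panel, 60 mm above its bottom edge.
- stand_green: Fixed wooden stand holding the green-taped panel: block 70 (x) x 150 (y) x 43 mm high with a slot 11 mm wide (x), 124 mm long (y) and 28 mm deep in its top. Origin at the centre of its underside. The two stands may have changed places.
- panel_red: Panel just like the green-taped one but with red tape, standing in its own stand of the same kind; to be left alone. Origin at the middle of its bottom edge.
- can_a: Blue lacquer can with a white band and red cap, 72 mm across, 160 mm high, standing on the bench; to be left alone. Origin at the centre of its underside.
- can_b: A second such can, 72 mm across, 160 mm high; to be left alone. Origin at the centre of its underside.
- tape_roll: Roll of green tape lying flat, 100 mm across, 20 mm high; to be left alone. Origin at the centre of its underside.

How it is judged:
On the way, in this order (a step that is already met when the one before it is completed fails the run):
1. both offcuts lie in the bin, let go (x of offcut_a in the frame of bin between -0.09 and 0.09 m and y of offcut_a in the frame of bin between -0.09 and 0.09 m and z of each of offcut_a, offcut_b in the frame of bin below 0.085 m and x of offcut_b in the frame of bin between -0.09 and 0.09 m and y of offcut_b in the frame of bin between -0.09 and 0.09 m and contact force between the fingers and offcut_a below 0.1 N and contact force between the fingers and offcut_b below 0.1 N), for 0.2 s.
2. the green-taped panel is drawn up out of its stand in the gripper (height (world z) of panel_green above 0.05 m and contact force between the fingers and panel_green above 0.5 N), for 0.2 s.
At the end, for the whole second after the job is handed in: Both offcuts are in the bin; the green-taped panel is held still in the fingers, touching nothing else, its bottom edge and its middle more than 0.10 m above the bench, its middle within 80 mm horizontally of the spray board's centre, the normal of its taped face 30 to 60 degrees from straight up (x of offcut_a in the frame of bin between -0.09 and 0.09 m and y of offcut_a in the frame of bin between -0.09 and 0.09 m and z of each of offcut_a, offcut_b in the frame of bin below 0.085 m and x of offcut_b in the frame of bin between -0.09 and 0.09 m and y of offcut_b in the frame of bin between -0.09 and 0.09 m and contact force between the fingers and panel_green above 0.5 N and contact force between panel_green and stand_green below 0.1 N and contact force between panel_green and bin below 0.1 N and contact force between panel_green and can_a below 0.1 N and contact force between panel_green and can_b below 0.1 N and height (world z) of each of panel_green, panel_green_mid above 0.1 m and horizontal distance between panel_green_mid and spray_board below 0.08 m and angle between panel_green's own x axis and vertical between 0.52 and 1.05 rad and linear speed of panel_green below 0.03 m/s); the arm keeps its last pose, push and grip.
It fails at once if the red-taped panel is moved more than 20 mm (distance of panel_red from where it was at the start of the episode above 0.02 m).
It fails at once if a can is moved more than 20 mm (distance of any of can_a, can_b from where it was at the start of the episode above 0.02 m).
It fails at once if the roll of tape is moved more than 20 mm (distance of tape_roll from where it was at the start of the episode above 0.02 m).
It also fails if it takes over 72 s, if anything falls off the work surface, if the arm or the gripper's body presses on something with over 40 N, if the wrist force passes 120 N, or if a joint passes its speed limit or range.

## Working session

There is one attempt and no reset: what is moved stays moved. The work goes in short steps, Python scripts to look and compute and a tool call to move; the robot and the scene stay as the last step left them, time stands still between calls to the robot, and variables do not carry over. Pictures are saved under pics/ and viewed, at most 10 in all, crops included, and the job is handed in when it is done.

Besides the shell and the picture viewer there is one more tool, called after "Request:" as name(argument=value, ...) on one line, values as JSON. drive_tool: Moves the arm, as the interface text tells. Its arguments: {"type":"object","properties":{"slide":{"type":"array"},"delta_rot":{"type":"array"},"grip":{"type":"array"}},"required":["slide","delta_rot","grip"]}

```bash
mkdir -p pics; cat > h.py <<'E'
import numpy as np, cv2
from workcell import telemetry, viewer, ticket
def cam(n):
    c=viewer.camera(n); 
    z=c["range_z"]; K=c["camera_matrix"]; R=c["R"]; t=c["t"]
    v,u=np.mgrid[:z.shape[0],:z.shape[1]]
    P=np.stack([(u-K[0,2])/K[0,0]*z,(v-K[1,2])/K[1,1]*z,z],-1)
    c["W"]=(P-t)@R   # R^T (P-t)
    c["W"][z==0]=np.nan
    return c
def save(c,n): cv2.imwrite(f"pics/{n}.png",c["pixels"][...,::-1])
E
python3 - <<'E'
from h import *
o=telemetry.get_obs(); print({k:np.round(v,3) for k,v in o.items()})
ims=[]
for n in("scene","side"):
    c=cam(n); ims.append(c["pixels"][...,::-1]); np.savez(f"{n}.npz",**c)
    print(n,np.round(-c["R"].T@c["t"],3),np.round(c["R"][2],2))
    save(c,n)
E
```

```text
{'clock': np.float64(0.0), 'joint_positions': array([-1.376,  0.384,  0.044,  1.6  , -0.018,  1.161, -0.05 ]), 'joint_vel': array([ 0.001,  0.001,  0.001,  0.001,  0.001, -0.001,  0.001]), 'effort': array([-0.0000e+00, -4.3345e+01,  1.0240e+00, -2.4952e+01,  1.0000e-02,
        1.1000e-02, -0.0000e+00]), 'tcp_pos': array([0.187, 0.621, 0.23 ]), 'ee_rot': array([-0.458, -3.108,  0.004]), 'ft_force': array([-0.072,  0.106, -0.178]), 'moment': array([-0.047,  0.01 ,  0.026]), 'gripper_force': np.float64(0.0), 'gripper_width': np.float64(0.086)}
scene [0.941 0.676 0.61 ] [-0.38 -0.71 -0.59]
side [ 0.167 -0.57   0.877] [ 0.39  0.55 -0.74]
```

View pics/scene.png

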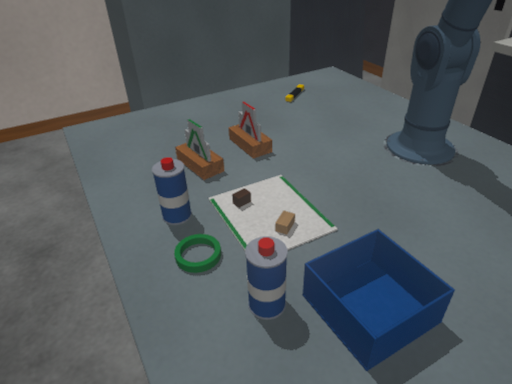

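View pics/side.png

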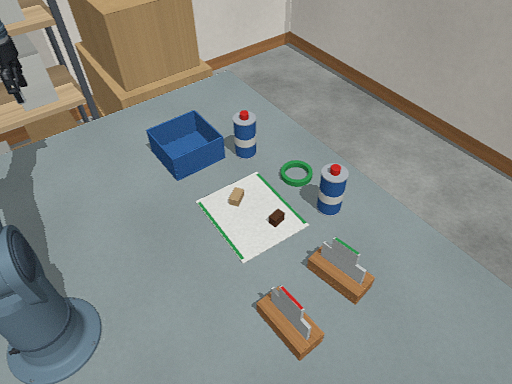

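Both views show the board with the pale offcut (scene 285,222; side 236,196) and the dark one (242,198; 277,217). The bin is on the left (+y). The green panel is at scene (198,142) and side (342,258), farther out than the red one (250,122).

```bash
python3 - <<'E'
from h import *
for n in("scene","side"):
    c=np.load(f"{n}.npz"); W=c["W"]; hsv=cv2.cvtColor(c["pixels"],cv2.COLOR_RGB2HSV).astype(int)
    H,S,V=hsv[...,0],hsv[...,1],hsv[...,2]; z=W[...,2]; X,Y=W[...,0],W[...,1]
    reg=(X>.2)&(X<1.1)&(abs(Y)<.7)
    print("==",n)
    def rect(name,m,thr=30):
        m=(m&reg).astype(np.uint8)
        k,l,st,_=cv2.connectedComponentsWithStats(m)
        for i in range(1,k):
            if st[i,4]<thr: continue
            p=W[l==i]; (cx,cy),(w,h),a=cv2.minAreaRect(p[:,:2].astype(np.float32))
            print(name,st[i,4],"px",np.round(st[i,:2]+st[i,2:4]/2),"c",np.round([cx,cy],3),"wh",np.round([w,h],3),"a",round(a,1),"z",np.round(np.percentile(p[:,2],[2,50,98]),3))
    rect("white board",(S<50)&(V>150)&(z<.012)&(z>-.005),300)
    xc=[] 
    rect("wood",(z>.015)&(z<.05)&(H<25)&(S>70))
    rect("woodtop",(z>.027)&(z<.038)&(H<25)&(S>50),15)
    rect("standtop",(z>.038)&(z<.048)&(H<25)&(S>70))
    rect("green",(H>45)&(H<85)&(S>120)&(z>.012))
    rect("red",((H<6)|(H>172))&(S>150)&(z>.05)&(z<.15))
    rect("grey",(S<60)&(z>.06)&(z<.15))
    rect("blue",(H>100)&(H<125)&(S>150)&(z>.02))
    rect("cap",((H<6)|(H>172))&(S>150)&(z>.15))
    rect("paneltop",(z>.127)&(z<.14)&(X>.5)&(Y<0),10)
E
```

```text
== scene
white board 4095 px [273. 212.] c [0.569 0.041] wh [0.262 0.218] a 88.3 z [0.004 0.007 0.009]
wood 643 px [250. 140.] c [ 0.448 -0.283] wh [0.072 0.152] a 4.4 z [0.017 0.041 0.046]
wood 734 px [200. 160.] c [ 0.627 -0.258] wh [0.073 0.151] a 10.1 z [0.016 0.042 0.046]
wood 75 px [242. 194.] c [ 0.608 -0.025] wh [0.038 0.02 ] a 11.5 z [0.034 0.037 0.038]
wood 255 px [286. 222.] c [0.564 0.107] wh [0.05  0.028] a 35.4 z [0.016 0.032 0.034]
woodtop 132 px [250. 140.] c [ 0.473 -0.268] wh [0.063 0.158] a 29.3 z [0.027 0.032 0.038]
woodtop 149 px [200. 160.] c [ 0.652 -0.24 ] wh [0.063 0.158] a 35.4 z [0.027 0.033 0.038]
woodtop 99 px [242. 196.] c [ 0.609 -0.026] wh [0.039 0.023] a 9.7 z [0.029 0.036 0.038]
woodtop 193 px [286. 220.] c [0.564 0.107] wh [0.05  0.028] a 35.1 z [0.028 0.032 0.035]
standtop 366 px [250. 136.] c [ 0.447 -0.284] wh [0.071 0.149] a 3.5 z [0.039 0.043 0.046]
standtop 432 px [200. 156.] c [ 0.627 -0.258] wh [0.073 0.151] a 9.9 z [0.039 0.044 0.046]
green 34 px [191. 138.] c [ 0.636 -0.284] wh [0.005 0.042] a 12.6 z [0.05  0.083 0.112]
green 683 px [198. 
[... 3589 characters left out ...]
blue 270 px [244. 132.] c [0.694 0.244] wh [0.026 0.062] a 60.6 z [0.084 0.11  0.135]
blue 130 px [246. 150.] c [0.696 0.245] wh [0.029 0.065] a 62.1 z [0.021 0.034 0.048]
blue 321 px [333. 187.] c [ 0.749 -0.091] wh [0.028 0.066] a 44.6 z [0.085 0.11  0.134]
blue 151 px [330. 205.] c [ 0.749 -0.092] wh [0.026 0.066] a 47.3 z [0.021 0.033 0.048]
cap 54 px [244. 114.] c [0.705 0.264] wh [0.024 0.024] a 16.6 z [0.151 0.16  0.164]
cap 76 px [336. 169.] c [ 0.764 -0.077] wh [0.026 0.023] a 51.4 z [0.151 0.16  0.163]
paneltop 78 px [334. 180.] c [ 0.748 -0.091] wh [0.027 0.067] a 43.8 z [0.127 0.133 0.14 ]
paneltop 160 px [346. 248.] c [ 0.626 -0.263] wh [0.011 0.069] a 11.0 z [0.128 0.135 0.139]
```

```bash
cat >> h.py <<'E'
from scipy.spatial.transform import Rotation as Ro
def want(yaw,tilt=0):  # tool y at yaw(deg), tool z down, then tipped outward by tilt (tool z toward +tool y)
    y=np.radians(yaw); ty=np.array([np.cos(y),np.sin(y),0]); tz=np.array([0,0,-1.])
    t=np.radians(tilt); tz2=np.cos(t)*tz+np.sin(t)*ty; ty2=np.cos(t)*ty-np.sin(t)*tz
    return Ro.from_matrix(np.stack([np.cross(ty2,tz2),ty2,tz2],1))
def plan(p,yaw,tilt=0):
    o=telemetry.get_obs(); R=Ro.from_rotvec(o["ee_rot"]); T=want(yaw,tilt); d=np.array(p)-o["tcp_pos"]
    print("t",round(float(o["clock"]),2),"tcp",np.round(o["tcp_pos"],4),"w",round(float(o["gripper_width"]),4),"F",np.round(o["ft_force"],1),"q",np.round(o["joint_positions"],2))
    print("slide-first cm",np.round(R.inv().apply(d)*100,2),"| rot",np.round((R.inv()*T).as_rotvec(),3),"| slide-after-rot cm",np.round(T.inv().apply(d)*100,2),"len",round(np.linalg.norm(d)*100,2))
E
python3 -c "
from h import *
plan([.563,.1045,.15],-54.7)"
```

```text
t 0.1 tcp [0.1873 0.6215 0.23  ] w 0.0853 F [0.  0.  0.9] q [-1.38  0.38  0.04  1.6  -0.02  1.16 -0.05]
slide-first cm [-50.88 -38.64   8.1 ] | rot [-1.000e-03  3.000e-03  2.233e+00] | slide-after-rot cm [ 0.78 63.9   8.  ] len 64.41
```

Request:
drive_tool(slide=[[-4.24, -3.22, 0.67], [-4.24, -3.22, 0.67], [-4.24, -3.22, 0.67], [-4.24, -3.22, 0.67], [-4.24, -3.22, 0.67], [-4.24, -3.22, 0.67], [-4.24, -3.22, 0.67], [-4.24, -3.22, 0.67], [-4.24, -3.22, 0.67], [-4.24, -3.22, 0.67], [-4.24, -3.22, 0.67], [-4.24, -3.22, 0.67], [0, 0, 0], [0, 0, 0]], delta_rot=[[0, 0, 0], [0, 0, 0], [0, 0, 0], [0, 0, 0], [0, 0, 0], [0, 0, 0], [0, 0, 0], [0, 0, 0], [0, 0, 0], [0, 0, 0], [0, 0, 0], [0, 0, 0], [0, 0, 0], [0, 0, 0]], grip=[1, 1, 1, 1, 1, 1, 1, 1, 1, 1, 1, 1, 1, 1])

```text
clock: 1.85
tcp_pos: [0.5626, 0.1057, 0.1503]
ee_rot: [-0.459, -3.106, 0.0]
ft_force: [-0.3, -0.1, -0.1]
gripper_width: 0.0852
gripper_force: 0.0
```

```bash
python3 -c "
from h import *
plan([.563,.1045,.15],-54.7)"
```

```text
t 1.85 tcp [0.5626 0.1057 0.1503] w 0.0852 F [-0.3 -0.1 -0.1] q [-0.58  0.34  0.38  1.87 -0.15  0.96  1.15]
slide-first cm [-0.07 -0.1   0.03] | rot [-2.000e-03 -1.000e-03  2.232e+00] | slide-after-rot cm [-0.03  0.12  0.03] len 0.13
```

Request:
drive_tool(slide=[[0, 0, 0], [0, 0, 0], [0, 0, 0], [0, 0, 0], [0, 0, 0], [0, 0, 0], [0, 0, 0], [0, 0, 0], [0, 0, 0], [0, 0, 0], [0, 0, 0], [0, 0, 0], [0, 0, 0], [0, 0.1, 4], [0, 0, 4], [0, 0, 0]], delta_rot=[[0, 0, 0.18], [0, 0, 0.18], [0, 0, 0.18], [0, 0, 0.18], [0, 0, 0.18], [0, 0, 0.18], [0, 0, 0.18], [0, 0, 0.18], [0, 0, 0.18], [0, 0, 0.18], [0, 0, 0.18], [0, 0, 0.18], [0, 0, 0.07], [0, 0, 0], [0, 0, 0], [0, 0, 0]], grip=[1, 1, 1, 1, 1, 1, 1, 1, 1, 1, 1, 1, 1, 1, 1, 1])

```text
clock: 3.85
tcp_pos: [0.5595, 0.1068, 0.0676]
ee_rot: [-2.989, -0.962, 0.013]
ft_force: [0.5, 1.2, 1.0]
gripper_width: 0.0852
gripper_force: 0.0
```

```bash
python3 - <<'E'
from h import *
plan([.563,.1045,.010],-54.7)
c=cam("wrist"); save(c,"w1")
E
```

```text
t 3.85 tcp [0.5595 0.1068 0.0676] w 0.0852 F [0.5 1.2 1. ] q [-0.86  0.55  0.74  1.93 -0.48  0.85 -0.81]
slide-first cm [0.19 0.42 5.76] | rot [-0.004  0.007  0.006] | slide-after-rot cm [0.15 0.39 5.76] len 5.78
```

View pics/w1.png

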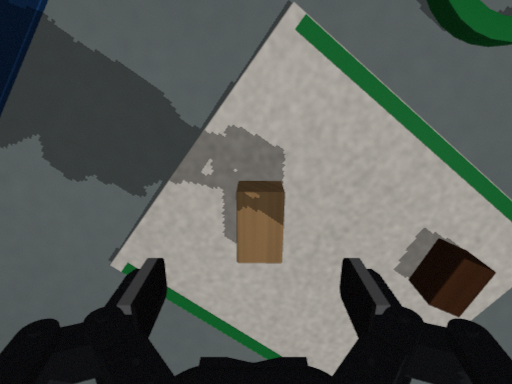

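The wrist view shows the pale block (260,222) squarely between the fingers and aligned with them. The TCP is about 4 mm off along the closing line, so I'll correct that as I go down.

Request:
drive_tool(slide=[[0.1, 0.3, 1], [0, 0, 2], [0, 0, 1.5], [0, 0, 0.5], [0, 0, 0]], delta_rot=[[0, 0, 0], [0, 0, 0], [0, 0, 0], [0, 0, 0], [0, 0, 0]], grip=[1, 1, 1, 1, 1])

```text
clock: 4.53
tcp_pos: [0.5659, 0.1026, 0.0202]
ee_rot: [2.992, 0.956, -0.002]
ft_force: [-0.3, -0.0, 0.8]
gripper_width: 0.0852
gripper_force: 0.0
```

```bash
python3 - <<'E'
from h import *
plan([.563,.1045,.010],-54.7)
E
```

```text
t 4.53 tcp [0.5659 0.1026 0.0202] w 0.0852 F [-0.3 -0.   0.8] q [-0.8   0.62  0.68  1.94 -0.55  0.77 -0.75]
slide-first cm [-0.13 -0.32  1.02] | rot [-0.     0.001  0.002] | slide-after-rot cm [-0.13 -0.32  1.02] len 1.08
```

Request:
drive_tool(slide=[[-0.1, -0.3, 0.5], [0, 0, 0.5], [0, 0, 0], [0, 0, 0], [0, 0, 0], [0, 0, 0], [0, 0, 0], [0, 0, 0]], delta_rot=[[0, 0, 0], [0, 0, 0], [0, 0, 0], [0, 0, 0], [0, 0, 0], [0, 0, 0], [0, 0, 0], [0, 0, 0]], grip=[1, 1, 1, 0, 0, 0, 0, 0])

```text
clock: 5.52
tcp_pos: [0.5644, 0.1047, 0.0113]
ee_rot: [2.992, 0.956, 0.002]
ft_force: [0.6, -0.8, 2.7]
gripper_width: 0.0288
gripper_force: 59.9
```

```bash
python3 - <<'E'
from h import *
plan([.548,.405,.14],-54.7)
E
```

```text
t 5.53 tcp [0.5644 0.1047 0.0113] w 0.0288 F [ 0.6 -0.8  2.7] q [-0.79  0.64  0.67  1.94 -0.57  0.76 -0.75]
slide-first cm [ 16.1  -25.4  -12.87] | rot [ 0.    -0.001  0.003] | slide-after-rot cm [ 16.02 -25.45 -12.87] len 32.71
```

Request:
drive_tool(slide=[[0, 0, -3], [0, 0, -5], [0, 0, -5], [2, -3.15, 0], [2, -3.15, 0], [2, -3.15, 0], [2, -3.15, 0], [2, -3.15, 0], [2, -3.15, 0], [2, -3.15, 0], [2, -3.15, 0], [0, 0, 0], [0, 0, 3.5], [0, 0, 4], [0, 0, 0], [0, 0, 0]], delta_rot=[[0, 0, 0], [0, 0, 0], [0, 0, 0], [0, 0, 0], [0, 0, 0], [0, 0, 0], [0, 0, 0], [0, 0, 0], [0, 0, 0], [0, 0, 0], [0, 0, 0], [0, 0, 0], [0, 0, 0], [0, 0, 0], [0, 0, 0], [0, 0, 0]], grip=[0, 0, 0, 0, 0, 0, 0, 0, 0, 0, 0, 0, 0, 0, 0, 0])

```text
clock: 7.52
tcp_pos: [0.5489, 0.402, 0.067]
ee_rot: [2.993, 0.955, 0.002]
ft_force: [0.2, 0.3, 0.4]
gripper_width: 0.029
gripper_force: 59.4
```

```bash
python3 - <<'E'
from h import *
plan([.548,.405,.065],-54.7)
E
```

```text
t 7.53 tcp [0.5489 0.402  0.067 ] w 0.029 F [0.2 0.3 0.4] q [-1.18  0.71  0.68  1.66 -0.52  0.96 -1.27]
slide-first cm [ 0.09 -0.3   0.2 ] | rot [ 0.001 -0.001  0.002] | slide-after-rot cm [ 0.09 -0.3   0.2 ] len 0.37
```

Request:
drive_tool(slide=[[0, 0, 2], [0, 0, 0], [0, 0, 0], [0, 0, 0], [0, 0, 0], [0, 0, 0], [0, 0, -3], [0, 0, -5], [0, 0, -3], [0, 0, 0], [-2.24, 4.3, 0], [-2.24, 4.3, 0], [-2.24, 4.3, 0], [-2.24, 4.3, 0], [-2.24, 4.3, 0], [-2.24, 4.3, 0], [-2.24, 4.3, 0], [-2.24, 4.3, 0], [-2.24, 4.3, 0], [0, 0, 0]], delta_rot=[[0, 0, 0], [0, 0, 0], [0, 0, 0], [0, 0, 0], [0, 0, 0], [0, 0, 0], [0, 0, 0], [0, 0, 0], [0, 0, 0], [0, 0, 0], [0, 0, 0], [0, 0, 0], [0, 0, 0], [0, 0, 0], [0, 0, 0], [0, 0, 0], [0, 0, 0], [0, 0, 0], [0, 0, 0], [0, 0, 0]], grip=[0, 0, 0.6, 0.6, 0.6, 0.6, 0.6, 0.6, 0.6, 0.6, 0.8, 0.8, 0.8, 0.8, 1, 1, 1, 1, 1, 1])

```text
clock: 10.02
tcp_pos: [0.6068, -0.0367, 0.1553]
ee_rot: [2.994, 0.94, -0.004]
ft_force: [-0.1, 0.1, 0.4]
gripper_width: 0.085
gripper_force: 0.0
```

Request:
drive_tool(slide=[[0, 0, 0], [0, 0, 0], [0, 0, 0], [0, 0, 3], [0, 0, 3], [0, 0, 0], [0, 0, 0]], delta_rot=[[0, 0, 0.14], [0, 0, 0.14], [0, 0, 0.14], [0, 0, 0], [0, 0, 0], [0, 0, 0], [0, 0, 0]], grip=[1, 1, 1, 1, 1, 1, 1])

```text
clock: 10.9
tcp_pos: [0.6085, -0.029, 0.0961]
ee_rot: [3.126, 0.313, 0.0]
ft_force: [0.6, -0.3, -0.2]
gripper_width: 0.0854
gripper_force: 0.0
```

```bash
python3 - <<'E'
from h import *
plan([.6075,-.030,.010],-78.7)
c=cam("wrist"); save(c,"w2")
c=cam("scene"); W=c["W"]; hsv=cv2.cvtColor(c["pixels"],cv2.COLOR_RGB2HSV).astype(int)
m=(hsv[...,0]<25)&(hsv[...,1]>60)&(W[...,0]>.46)&(W[...,0]<.64)&(W[...,1]>.28)&(W[...,1]<.47)
print(m.sum(), np.nanmedian(W[m],0) if m.sum() else "")
E
```

```text
t 10.9 tcp [ 0.6085 -0.029   0.0961] w 0.0854 F [ 0.6 -0.3 -0.2] q [-0.68  0.61  0.86  1.83 -0.56  0.96 -0.94]
slide-first cm [-0.11  0.08  8.61] | rot [ 0.    -0.     0.002] | slide-after-rot cm [-0.11  0.08  8.61] len 8.61
505 [0.55521542 0.40861471 0.03126527]
```

View pics/w2.png

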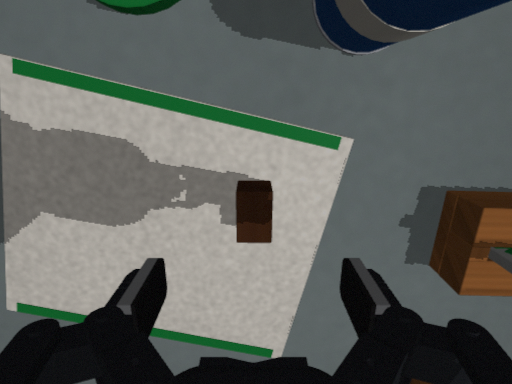

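The dark block at (254,212) is centred and aligned, and offcut_a is lying in the bin.

Request:
drive_tool(slide=[[-0.1, 0.1, 2], [0, 0, 3], [0, 0, 2.6], [0, 0, 1], [0, 0, 0], [0, 0, 0], [0, 0, 0], [0, 0, 0], [0, 0, 0], [0, 0, 0]], delta_rot=[[0, 0, 0], [0, 0, 0], [0, 0, 0], [0, 0, 0], [0, 0, 0], [0, 0, 0], [0, 0, 0], [0, 0, 0], [0, 0, 0], [0, 0, 0]], grip=[1, 1, 1, 1, 1, 0, 0, 0, 0, 0])

```text
clock: 12.25
tcp_pos: [0.6084, -0.0306, 0.0107]
ee_rot: [3.126, 0.312, 0.003]
ft_force: [1.6, 1.1, 3.3]
gripper_width: 0.0248
gripper_force: 59.6
```

Request:
drive_tool(slide=[[0, 0, -3], [0, 0, -5], [0, 0, -5], [0.18, -4.73, 0], [0.18, -4.73, 0], [0.18, -4.73, 0], [0.18, -4.73, 0], [0.18, -4.73, 0], [0.18, -4.73, 0], [0.18, -4.73, 0], [0.18, -4.73, 0], [0, 0, 0], [0, 0, 4], [0, 0, 4], [0, 0, 0], [0, 0, 0]], delta_rot=[[0, 0, 0], [0, 0, 0], [0, 0, 0], [0, 0, 0], [0, 0, 0], [0, 0, 0], [0, 0, 0], [0, 0, 0], [0, 0, 0], [0, 0, 0], [0, 0, 0], [0, 0, 0], [0, 0, 0], [0, 0, 0], [0, 0, 0], [0, 0, 0]], grip=[0, 0, 0, 0, 0, 0, 0, 0, 0, 0, 0, 0, 0, 0, 0, 0])

```text
clock: 14.25
tcp_pos: [0.5479, 0.3424, 0.061]
ee_rot: [3.126, 0.31, 0.002]
ft_force: [0.5, -0.6, 0.9]
gripper_width: 0.0246
gripper_force: 59.0
```

```bash
python3 - <<'E'
from h import *
plan([.548,.345,.06],-78.7)
E
```

```text
t 14.25 tcp [0.5479 0.3424 0.061 ] w 0.0246 F [ 0.5 -0.6  0.9] q [-1.21  0.71  0.8   1.75 -0.61  0.94 -1.53]
slide-first cm [ 0.06 -0.25  0.1 ] | rot [ 0.    -0.001  0.   ] | slide-after-rot cm [ 0.06 -0.25  0.1 ] len 0.27
```

Request:
drive_tool(slide=[[0, 0, 0], [0, 0, 0], [0, 0, 0], [0, 0, 0], [0, 0, -4], [0, 0, -6], [0, 0, -6], [0, 0, 0], [-0.35, 5.08, 0], [-0.35, 5.08, 0], [-0.35, 5.08, 0], [-0.35, 5.08, 0], [-0.35, 5.08, 0], [-0.35, 5.08, 0], [-0.35, 5.08, 0], [-0.35, 5.08, 0], [-0.35, 5.08, 0], [-0.35, 5.08, 0], [-0.35, 5.08, 0], [-0.35, 5.08, 0]], delta_rot=[[0, 0, 0], [0, 0, 0], [0, 0, 0], [0, 0, 0], [0, 0, 0], [0, 0, 0], [0, 0, 0], [0, 0, 0], [0, 0, 0], [0, 0, 0], [0, 0, 0], [0, 0, 0], [0, 0, 0], [0, 0, 0], [0, 0, 0], [0, 0, 0], [0, 0, 0], [0, 0, 0], [0, 0, 0], [0, 0, 0]], grip=[0.6, 0.6, 0.6, 0.6, 0.6, 0.6, 0.6, 0.6, 0.8, 0.8, 0.8, 0.8, 0.8, 0.8, 0.8, 0.8, 0.8, 0.8, 0.8, 0.8])

```text
clock: 16.75
tcp_pos: [0.6257, -0.2636, 0.2184]
ee_rot: [-3.125, -0.312, 0.002]
ft_force: [2.4, -0.0, -0.5]
gripper_width: 0.0682
gripper_force: 0.0
```

Request:
drive_tool(slide=[[0, 0, 0], [0, 0, 0], [0, 0, 0], [0, 0, 0], [0, 0, 0], [0, 0, 0], [0, 0, 0], [0, 0, 0], [0, 0, 0], [0, 0, 0], [0, 0, 0]], delta_rot=[[0, 0, -0.173], [0, 0, -0.173], [0, 0, -0.173], [0, 0, -0.173], [0, 0, -0.173], [0, 0, -0.173], [0, 0, -0.173], [0, 0, -0.173], [0, 0, -0.173], [0, 0, 0], [0, 0, 0]], grip=[0.8, 0.8, 0.8, 0.8, 0.8, 0.8, 0.8, 0.8, 0.8, 0.8, 0.8])

```text
clock: 18.12
tcp_pos: [0.6257, -0.2625, 0.2191]
ee_rot: [-2.009, -2.414, 0.001]
ft_force: [-0.1, -0.1, 0.8]
gripper_width: 0.0682
gripper_force: 0.0
```

```bash
python3 - <<'E'
from h import *
plan([.626,-.261,.12],10.6)
c=cam("wrist"); save(c,"w3"); W=c["W"]; z=W[...,2]
m=(z>.128)&(z<.142)&(np.hypot(W[...,0]-.626,W[...,1]+.261)<.06)
p=W[m]; print(m.sum(),cv2.minAreaRect(p[:,:2].astype(np.float32)),np.median(z[m]))
c=cam("scene"); save(c,"s3"); W=c["W"]; hsv=cv2.cvtColor(c["pixels"],cv2.COLOR_RGB2HSV).astype(int)
m=(hsv[...,0]<25)&(hsv[...,1]>60)&(W[...,0]>.46)&(W[...,0]<.64)&(W[...,1]>.28)&(W[...,1]<.47)
k,l,st,ce=cv2.connectedComponentsWithStats(m.astype(np.uint8))
for i in range(1,k):
    if st[i,4]>30: print(st[i,4],np.median(W[l==i],0),c["pixels"][l==i].mean(0))
E
```

```text
t 18.12 tcp [ 0.6257 -0.2625  0.2191] w 0.0682 F [-0.1 -0.1  0.8] q [-0.1   0.5   0.6   1.55 -0.3   1.18  0.74]
slide-first cm [0.13 0.07 9.91] | rot [-0.001 -0.001 -0.003] | slide-after-rot cm [0.14 0.06 9.91] len 9.91
872 ((0.6277223825454712, -0.260627806186676), (0.007835723459720612, 0.06966317445039749), 10.28124713897705) 0.13533284275815538
214 [0.55189876 0.3486293  0.03575111] [59.19158879 39.15420561 34.92056075]
510 [0.55554961 0.40842787 0.03136989] [124.22941176  98.71764706  71.68235294]
```

View pics/w3.png

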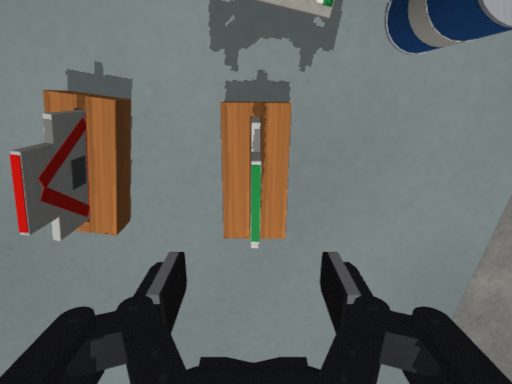

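View pics/s3.png

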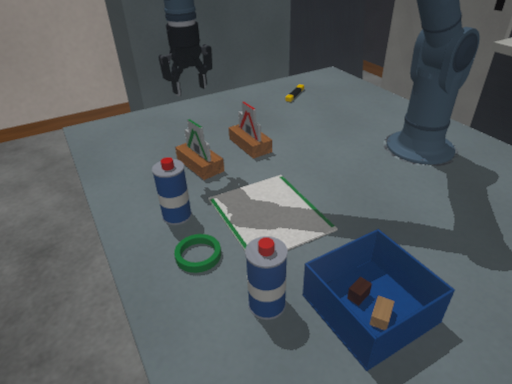

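Both offcuts are in the bin at (360,292) and (382,313). The green panel at (255,205) is centred between the fingers. I'll grip it at its middle width, about z 0.108.

Request:
drive_tool(slide=[[0.1, 0.1, 3], [0, 0, 4], [0, 0, 4], [0, 0, 1.8], [0, 0, 0], [0, 0, 0], [0, 0, 0], [0, 0, 0], [0, 0, 0], [0, 0, 0], [0, 0, 0], [0, 0, 0], [0, 0, 0]], delta_rot=[[0, 0, 0], [0, 0, 0], [0, 0, 0], [0, 0, 0], [0, 0, 0], [0, 0, 0], [0, 0, 0], [0, 0, 0], [0, 0, 0], [0, 0, 0], [0, 0, 0], [0, 0, 0], [0, 0, 0]], grip=[0.8, 0.8, 0.8, 0.8, 0.8, 0.8, 0, 0, 0, 0, 0, 0, 0])

```text
clock: 19.85
tcp_pos: [0.6273, -0.2616, 0.0924]
ee_rot: [2.006, 2.416, 0.001]
ft_force: [0.2, -0.1, 3.9]
gripper_width: 0.0076
gripper_force: 59.1
```

```bash
python3 - <<'E'
from h import *
plan([.626,-.261,.30],10.6)
E
```

```text
t 19.85 tcp [ 0.6273 -0.2616  0.0924] w 0.0076 F [ 0.2 -0.1  3.9] q [-0.06  0.63  0.54  1.64 -0.38  0.97  0.8 ]
slide-first cm [  0.08  -0.1  -20.76] | rot [0.001 0.    0.   ] | slide-after-rot cm [  0.09  -0.12 -20.76] len 20.76
```

Request:
drive_tool(slide=[[0, 0, -1], [0, 0, -2], [0, 0, -3], [0, 0, -4], [0, 0, -4], [0, 0, -4], [0, 0, -3], [0, 0, 0], [2, -0.1, 0], [4.3, -0.2, 0], [4.3, -0.2, 0], [4.3, -0.2, 0], [4.3, -0.2, 0], [4.3, -0.2, 0], [4.3, -0.2, 0], [2, -0.1, 0], [0.8, 0, 0], [0, 0, 0], [0, 0, 0]], delta_rot=[[0, 0, 0], [0, 0, 0], [0, 0, 0], [0, 0, 0], [0, 0, 0], [0, 0, 0], [0, 0, 0], [0, 0, 0], [0, 0, 0], [0, 0, 0], [0, 0, 0], [0, 0, 0], [0, 0, 0], [0, 0, 0], [0, 0, 0], [0, 0, 0], [0, 0, 0], [0, 0, 0], [0, 0, 0]], grip=[0, 0, 0, 0, 0, 0, 0, 0, 0, 0, 0, 0, 0, 0, 0, 0, 0, 0, 0])

```text
clock: 22.22
tcp_pos: [0.5566, 0.035, 0.3015]
ee_rot: [2.01, 2.415, -0.002]
ft_force: [0.5, -0.1, -1.9]
gripper_width: 0.0073
gripper_force: 58.8
```

```bash
python3 - <<'E'
from h import *
plan([.557,.037,.232],10.6,45)
E
```

```text
t 22.23 tcp [0.5566 0.035  0.3015] w 0.0073 F [ 0.5 -0.1 -1.9] q [-0.6   0.16  0.52  1.76 -0.08  1.25  0.12]
slide-first cm [0.19 0.08 6.95] | rot [-0.786  0.002 -0.002] | slide-after-rot cm [ 0.19 -4.86  4.96] len 6.95
```

Request:
drive_tool(slide=[[0, 0, 2], [0, 0, 3], [0, 0, 2], [0, 0, 0], [0, 0, 0], [0, 0, 0], [0, 0, 0], [0, 0, 0], [0, 0, 0]], delta_rot=[[0, 0, 0], [0, 0, 0], [0, 0, 0], [-0.1, 0, 0], [-0.1, 0, 0], [-0.1, 0, 0], [-0.1, 0, 0], [0, 0, 0], [0, 0, 0]], grip=[0, 0, 0, 0, 0, 0, 0, 0, 0])

```text
clock: 23.35
tcp_pos: [0.5576, 0.0359, 0.2325]
ee_rot: [1.824, 2.193, 0.444]
ft_force: [0.1, 0.1, -1.2]
gripper_width: 0.0074
gripper_force: 59.2
```

```bash
python3 - <<'E'
from h import *
plan([.557,.037,.232],10.6,45)
E
```

```text
t 23.35 tcp [0.5576 0.0359 0.2325] w 0.0074 F [ 0.1  0.1 -1.2] q [-0.62 -0.03  0.5   2.14 -0.02  0.63  0.07]
slide-first cm [ 0.11 -0.06  0.03] | rot [-0.385  0.001 -0.001] | slide-after-rot cm [ 0.11 -0.07  0.01] len 0.13
```

Request:
drive_tool(slide=[[0, 0, 0], [0, 0, 0], [0, 0, 0], [0, 0, 0], [0, 0, 0], [0, 0, 0], [0, 0, 0]], delta_rot=[[-0.1, 0, 0], [-0.1, 0, 0], [-0.1, 0, 0], [-0.08, 0, 0], [0, 0, 0], [0, 0, 0], [0, 0, 0]], grip=[0, 0, 0, 0, 0, 0, 0])

```text
clock: 24.22
tcp_pos: [0.5585, 0.0369, 0.2333]
ee_rot: [1.613, 1.944, 0.8]
ft_force: [0.0, 0.3, -2.5]
gripper_width: 0.0074
gripper_force: 59.5
```

```bash
python3 - <<'E'
from h import *
plan([.557,.037,.232],10.6,45)
print(np.abs(telemetry.get_obs()["joint_vel"]).max())
a=cam("scene"); b=cam("side")
for c in(a,b):
    W=c["W"]; hsv=cv2.cvtColor(c["pixels"],cv2.COLOR_RGB2HSV).astype(int)
    m=(W[...,2]>.13)&(W[...,0]>.53)&(np.hypot(W[...,0]-.569,W[...,1]-.039)<.09)&(W[...,2]<.26)&(hsv[...,1]<60)&(hsv[...,2]>90)
    p=W[m]
    for _ in range(3):
        q=p-np.median(p,0); v=np.linalg.svd(q,full_matrices=False)[2][2]; p=p[abs(q@v)<.008]
    v*=np.sign(v[2]); print(len(p),"normal",v,"from up deg",np.degrees(np.arccos(v[2])),"min",p.min(0),"max",p.max(0))
cv2.imwrite("pics/fin.png",np.hstack([a["pixels"][60:320,60:440],b["pixels"][60:320,110:490]])[...,::-1])
E
```

```text
t 24.23 tcp [0.5585 0.0369 0.2333] w 0.0074 F [ 0.   0.3 -2.5] q [-0.57 -0.16  0.44  2.4   0.12  0.1  -0.04]
slide-first cm [ 0.04 -0.19 -0.01] | rot [-0.004  0.     0.   ] | slide-after-rot cm [ 0.04 -0.19 -0.01] len 0.2
0.011598084838137254
1340 normal [0.69978399 0.13695438 0.70110332] from up deg 45.48440916234419 min [ 0.53040984 -0.02054483  0.17851726] max [0.62460713 0.10715688 0.25996423]
168 normal [0.71165395 0.04201773 0.70127253] from up deg 45.470811402438564 min [ 0.53713943 -0.02457133  0.18021349] max [0.62000061 0.073852   0.25955146]
```

View pics/fin.png

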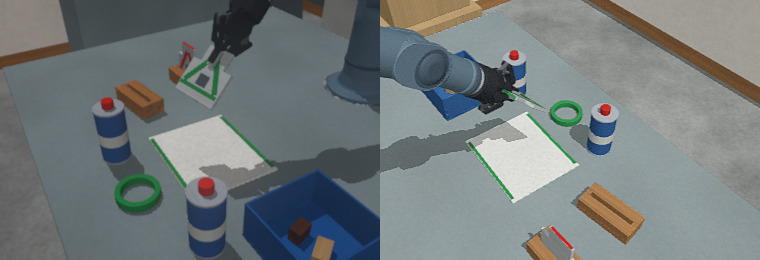

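The panel is held over the board with its taped face up at 45°, its bottom edge near z 0.18, and both offcuts are in the bin. Joint 6 is close to its stop, so I'll ease back a few degrees, let it settle and hand in.

Request:
drive_tool(slide=[[0, 0, 0], [0, 0, 0], [0, 0, 0], [0, 0, 0], [0, 0, 0], [0, 0, 0], [0, 0, 0], [0, 0, 0]], delta_rot=[[0.03, 0, 0], [0.03, 0, 0], [0, 0, 0], [0, 0, 0], [0, 0, 0], [0, 0, 0], [0, 0, 0], [0, 0, 0]], grip=[0, 0, 0, 0, 0, 0, 0, 0])

```text
clock: 25.32
tcp_pos: [0.5568, 0.0367, 0.2318]
ee_rot: [1.649, 1.986, 0.748]
ft_force: [0.4, -0.7, -1.8]
gripper_width: 0.0075
gripper_force: 59.5
```

```bash
python3 - <<'E'
from h import *
plan([.557,.037,.232],10.6,45); print(telemetry.get_obs()["gripper_force"])
print(ticket.sign_off())
E
```

```text
t 25.32 tcp [0.5568 0.0367 0.2318] w 0.0075 F [ 0.4 -0.7 -1.8] q [-0.6  -0.15  0.46  2.37  0.11  0.19 -0.03]
slide-first cm [0.03 0.03 0.01] | rot [-0.065 -0.    -0.   ] | slide-after-rot cm [0.03 0.03 0.01] len 0.04
59.45859432220459
the job is handed in; nothing more can be done
None
```

I handed the job in at 25 s (no verdict was shown): both offcuts are in the bin, and the green-taped panel is held over the middle of the spray board, taped face up at roughly 45–50° from straight up and about 17 cm above the board.

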